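Make up a drive kit and a power kit on the lab desk

ROBOT

A 7-joint arm with a two-finger parallel gripper is mounted at the origin on the work surface. World frame = base frame: x ahead of the robot, y to its left, z up, the work surface at z = 0. Lengths are in mm, angles in rad, forces in N, time in s.
With the tool pointing down it reaches from about 400 to 875 mm from the base axis. Payload 4.4 kg.
Tool frame: the origin (TCP) lies midway between the tips of the shut fingers; the grasp point (between the pads) lies 19 mm behind it (ctrl.pinch_z is the distance from the TCP to the grasp point, in mm); z points along the fingers, y is the line along which they close (so a half turn about z gives the same grasp; the last joint's range is limited). The gripper opens to 85 mm and grips with 20 to 120 N. Pads are 22 mm wide; open, the fingers measure 114 mm over their backs; the gripper's body (76 mm by 85 mm) begins 54 mm behind the grasp point. The pads swing forward as they close: fully open they stand 13 mm farther back than shut.
Start: joints at [-1.183, 0.628, 0.038, 1.517, -0.027, 0.996, -0.02], TCP at [284.929, 584.237, 231.313] pointing down, gripper open.
Joint ranges: [-3.06, 3.06], [-0.37, 2.12], [-1.25, 1.32], [0.18, 2.47], [-1.1, 4.24], [0.23, 1.98], [-2.94, 2.94]. Speed limits (rad/s): [2.57, 2.57, 3.14, 3.14, 3.14, 3.14, 3.14].

INTERFACE

Orientations are given as [roll, pitch, yaw] about the fixed x, y, z axes, in that order (R = Rz(yaw) Ry(pitch) Rx(roll)).
In Python, from cell import read_state, cams, order, ctrl gives the robot as it stands.
- The arm moves only by the tool move_arm, never from a script. Its argument "targets" is text: rows parted by semicolons, each of 7 numbers parted by spaces: the gripper's target within -1 to 1 (fully open at 1, half-way at 0, shut at -1), then the shift along the tool's x, y, z in cm, then the turn, a rotation vector about the tool's x, y, z in degrees. A call has 1 to 5 rows; each row shifts and turns the commanded pose from where the row before left it, along the tool's axes as they then stand; what a row does not reach is not made up. A row lasts 1/12 s, in which the tool goes at most 41.7 mm and 7.16 degrees, less where a joint would pass 70% of its speed; a pose out of reach is approached as far as the arm can. A call with a gripper value outside its range is refused whole. The fingers move at their own pace and stop on an object; the grip force is fixed at half the most. Time passes only in rows, so rows that do not move let the fingers close. It gives the time, the measured TCP pose, the force, the opening and the grip force at its end, in the units of the state.
- read_state(): the state, without advancing time (a new reading comes with each control period).
- cams.get_image(name): name is "scene" or "side" or "wrist"; returns a dict with "color" (400x640x3 uint8, red, green, blue), "fovy" (degrees; the focal length in pixels is half the picture's height over the tangent of half this angle, whatever the lens; pixels are square), "cx", "cy" (the principal point, pixels), "rvec" (rotation vector, rad) and "tvec" (3), from world to camera coordinates, as OpenCV has them. Camera axes: x right, y down, z forward; pixel columns grow to the right and rows downward; lengths in mm; the calibration is good to about 2 mm. A picture is of the moment at which its call begins. There is no depth.
- order.finish_job(): hands the job in; it is judged then, once.
The state is a dict: "clock": time; "qpos": joint angles; "qd": joint speeds; "tau": joint torques, N m; "eef_pos": TCP position; "tool_rot": TCP orientation; "force": force on the tool from outside, world axes, zero at the start; "torque": the same for the moment, N m; "width": finger opening in mm; "gripper_force": force on a finger pad.
Only numpy, scipy, OpenCV 4.12 (cv2) and the standard library are available. Lean on these libraries where they do the work, as an engineer would, in place of code of your own. Each camera call takes 0.05 s, during which the arm holds its last target. There are 200 camera calls.

TASK

Make up two kits from the parts in the middle of the desk. The long tray gets the small square heat sink in its short bay and both flanged hubs in its long bay, packed head to tail: the hub with its boss up goes flat on the floor, and the one with its boss down stands on the floor beside it, with its flange overlapping above the other's. The square tray gets the long heat sink and the gear motor, one in each bay, either way; set everything down flat as it was lying, and leave the circuit board where it is.

Things in the scene. Friction and masses are not known exactly. Their poses are not given: they have to be found in the camera images.
- long_tray: Long cardboard kit tray, 212 x 108 mm, fixed, left or right of the stock. Origin: centre of underside; x along its length, z up. Floor 4 mm thick, rim top 14 mm above desk. Inside x -102..102, y -50..50 mm. An off-centre low grey rib (x 18..22 mm, top 10 mm above desk) parts the long hub bay (x -102..18, too short for two flanges at one level) from the short bay (x 22..102).
- square_tray: Squarer cardboard kit tray, 192 x 140 mm, fixed, on the other side of the stock. Origin: centre of underside; z up. Floor 4 mm thick, rim top 14 mm above desk. Inside x -92..92, y -66..66 mm. A low grey rib along y in the middle (x -2..2 mm, top 10 mm above desk) parts it into two equal bays, each 90 mm (x) by 132 mm (y).
- hub_boss_up: Hat-shaped wheel hub, about 150 g, lying flange down: bright aluminium flange 62 mm diameter and 7 mm thick at the bottom, dark steel round boss 30 mm diameter on it, up to 40 mm height. Origin: centre of its underside (flange face), z up. Grip it by the boss, above the flange.
- hub_boss_down: The same hub upside down: dark boss 30 mm diameter from 0 to 33 mm height, bright flange 62 mm diameter from 33 to 40 mm, so only the flange's plain face is seen from above. Origin: centre of its underside (end of the boss), z up. Grip it by the flange's rim. Beside the other hub its flange passes 26 mm above that one's; the axes can come as near as 46 mm.
- small_heatsink: Small square aluminium heat sink with 4 x 4 pins, 40 x 40 x 30 mm high, about 80 g. Origin: centre of its underside, x and y along its sides, z up.
- long_heatsink: Long aluminium heat sink with seven upright fins along its length, 40 mm (x) by 90 mm (y, length) by 36 mm high, about 160 g. Origin: centre of its underside, z up.
- gearmotor: Gear motor lying flat, about 200 g, 36 mm high: dark square gearbox 36 x 36 mm in section from y -37 to 13 mm, round steel can 35 mm diameter from y 13 to 53 mm, thin shaft at the gearbox end to y -52 mm. Origin: on the underside near the centre of mass; x across, y along the motor, z up. Grip it across x near the origin, on the gearbox.
- circuit_board: Assembled green circuit board on a black base, 60 (x) x 80 (y) x 22 mm high, loose among the stock; it is not part of any kit. Origin: centre of its underside, z up.
Mind the look-alikes: they are no part of the job. Leave any red or yellow look-alike of the small_heatsink alone.

How it is judged:
By the outcome, as a careful person would: the job done as asked, in the order asked, and still so for the second after the job is handed in, with the robot touching nothing.
It also fails if it takes over 115 s, if anything falls off the work surface, if the arm or the gripper's body presses on something with over 40 N, if the wrist force passes 120 N, or if a joint passes its speed limit or range.

## Working session

There is one attempt and no reset: what is moved stays moved. The work goes in short steps, Python scripts to look and compute and a tool call to move; the robot and the scene stay as the last step left them, time stands still between calls to the robot, and variables do not carry over. Pictures are saved under pics/ and viewed, at most 14 in all, crops included, and the job is handed in when it is done.

Besides the shell and the picture viewer there is one more tool, called after "Emit:" as a command line: name --argument value ..., lists and objects as JSON in quotes. move_arm: Moves the arm, as the interface text tells. Its arguments: {"type":"object","properties":{"targets":{"type":"string"}},"required":["targets"]}

```bash
ls; mkdir -p pics; cat > h.py <<'E'
import numpy as np, cv2
from cell import read_state, cams, order, ctrl
def K(im):
    h=im["color"].shape[0]; f=h/2/np.tan(np.radians(im["fovy"])/2)
    return np.array([[f,0,im["cx"]],[0,f,im["cy"]],[0,0,1]])
def ray(im,px,z):
    R,_=cv2.Rodrigues(np.array(im["rvec"],float)); t=np.array(im["tvec"],float).ravel()
    c=-R.T@t; p=np.atleast_2d(np.array(px,float))
    d=np.c_[p,np.ones(len(p))]@np.linalg.inv(K(im)).T@R
    return c+d*((z-c[2])/d[:,2])[:,None]
def proj(im,P):
    return cv2.projectPoints(np.atleast_2d(np.array(P,float)),np.array(im["rvec"],float),np.array(im["tvec"],float),K(im),None)[0][:,0]
def save(im,n,crop=None,s=1):
    c=im["color"][:,:,::-1]
    if crop: c=c[crop[1]:crop[3],crop[0]:crop[2]]
    cv2.imwrite("pics/"+n,cv2.resize(c,None,fx=s,fy=s,interpolation=cv2.INTER_CUBIC))
E
python3 - <<'E'
from h import *
for n in("scene","side","wrist"):
    im=cams.get_image(n); save(im,n+"0.png"); np.save(n+"0.npy",im,allow_pickle=True)
    R,_=cv2.Rodrigues(np.array(im["rvec"],float)); print(n,im["fovy"],im["cx"],im["cy"],-R.T@np.array(im["tvec"]).ravel(),R[2])
print(read_state(), ctrl.pinch_z)
E
```

```text
pics
scene 57.918304991079665 319.68017033322593 198.82188246242328 [1039.12341898 -119.5848234   538.10138895] [-0.6821939   0.17142717 -0.71079125]
side 49.530589081719725 326.2878521534716 199.7875111832277 [ 347.00465332 -752.51602539  567.44892408] [ 0.23893476  0.80463233 -0.54357795]
wrist 60.87097931027113 318.8979360661374 199.78862085665443 [216.28395932 616.44685027 372.27319312] [ 0.26371494 -0.13140306 -0.95560853]
{'clock': 0.15, 'qpos': array([-1.18281135,  0.62914114,  0.03842703,  1.5181132 , -0.02697867,
        0.99632659, -0.02000018]), 'qd': array([-0.00092526, -0.00217143,  0.0004439 , -0.00325207,  0.00089405,
       -0.00076988, -0.00057641]), 'tau': array([ 2.52917554e-03, -5.63787782e+01,  1.22812685e+00, -1.93646014e+01,
        1.11672690e-02,  7.42630160e-03, -7.37857135e-06]), 'eef_pos': array([284.69869744, 583.80964896, 230.60315082]), 'tool_rot': array([-3.14012167e+00,  1.25265695e-05,  2.68783695e+00]), 'force': array([ 0.75727676, -1.34026448,  0.23772402]), 'torque': array([-0.0447267 , -0.07493004, -0.02539933]), 'gripper_force': 0.0, 'width': 85.29416448021043} 18.700000000000003
```

View pics/scene0.png

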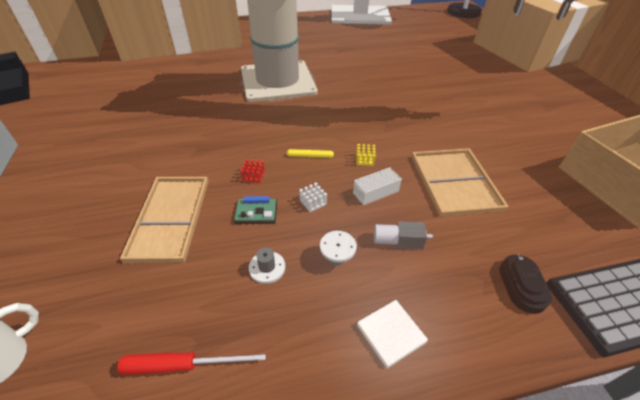

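View pics/side0.png

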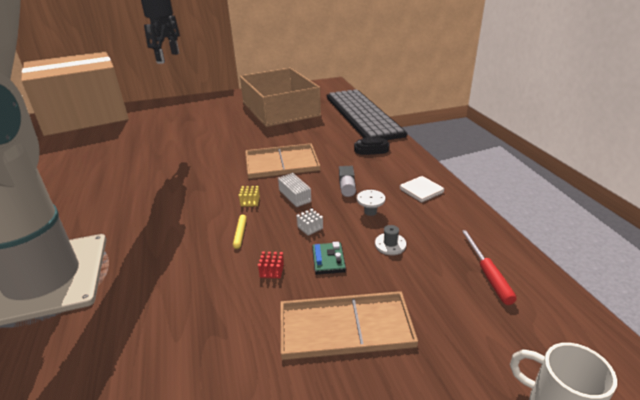

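Scene view: long tray at (167,219) and square tray at (457,181). The small heat sink could be silver (313,197), red (253,171) or yellow (366,154), and I choose the silver one. Long heat sink (377,186), gear motor (400,235), boss-up hub (266,265), boss-down hub (338,246), board (256,210). The white pad at (391,333) could be mistaken for a flange, but it is square. Side view: long tray (347,325), square tray (282,160).

```bash
python3 - <<'E'
from h import *
a=np.load("scene0.npy",allow_pickle=True).item(); b=np.load("side0.npy",allow_pickle=True).item()
save(a,"sc1.png",(230,140,440,290),3.8)
save(b,"sd1.png",(220,135,420,285),4)
def show(n,im,px,z): print(n,ray(im,px,z)[:,:2].round(0).tolist())
show("long tray scene",a,[(157,178),(208,178),(183,260),(123,260)],14)
show("rib scene",a,[(138,223),(193,223)],10)
show("long tray side",b,[(281,299),(408,293),(416,345),(282,357)],14)
show("rib side",b,[(355,300),(361,344)],10)
show("sq scene",a,[(413,153),(464,150),(505,208),(441,213)],14)
show("sq side",b,[(246,152),(315,147),(319,168),(248,177)],14)
show("sqrib",a,[(429,182),(484,178)],10)
def blob(im,box,f):
    x0,y0,x1,y1=box; hsv=cv2.cvtColor(im["color"],cv2.COLOR_RGB2HSV)[y0:y1,x0:x1].astype(int)
    m=f(hsv).astype(np.uint8); n,l,s,c=cv2.connectedComponentsWithStats(m)
    k=1+np.argmax(s[1:,4]); pts=np.argwhere(l==k)[:,::-1]+[x0,y0]
    return c[k]+[x0,y0],s[k],pts.astype(np.float32)
grey=lambda h:(h[...,1]<50)&(h[...,2]>120)
for n,im,box,z in(("hubdn",a,(305,222,370,275),40),("hubdn",b,(350,185,392,208),40),("hubup",a,(240,240,295,290),7),("hubup",b,(368,225,412,258),7)):
    c,s,p=blob(im,box,grey); e=cv2.fitEllipse(cv2.convexHull(p.astype(np.int32))); print(n,c.round(1),s,e[0],e[1],ray(im,[e[0]],z).round(1))
dark=lambda h:(h[...,2]<90)&(h[...,1]<120)
E
```

```text
long tray scene [[400.0, -319.0], [423.0, -213.0], [631.0, -259.0], [608.0, -360.0]]
rib scene [[521.0, -346.0], [544.0, -244.0]]
long tray side [[421.0, -210.0], [636.0, -268.0], [598.0, -372.0], [397.0, -328.0]]
rib side [[543.0, -250.0], [520.0, -340.0]]
sq scene [[436.0, 255.0], [451.0, 380.0], [641.0, 365.0], [626.0, 232.0]]
sq side [[449.0, 383.0], [643.0, 346.0], [618.0, 221.0], [432.0, 237.0]]
sqrib [[533.0, 251.0], [547.0, 376.0]]
hubdn [337.7 246.1] [ 15   9  37  32 936] (337.6719970703125, 246.0365753173828) (31.98957633972168, 36.940677642822266) [[678.8   4.6  40. ]]
hubdn [370.6 197.9] [  7   5  28  17 398] (370.6130676269531, 197.86825561523438) (17.304424285888672, 29.06362533569336) [[675.1   2.7  40. ]]
hubup [266.7 266.8] [  9   8  36  36 781] (266.46185302734375, 265.91448974609375) (34.463340759277344, 36.62302017211914) [[ 669.6 -119.7    7. ]]
hubup [390.  244.9] [  7   9  31  20 351] (390.2408752441406, 243.1377716064453) (20.878555297851562, 31.578107833862305) [[ 668.3 -122.4    7. ]]
```

View pics/sc1.png

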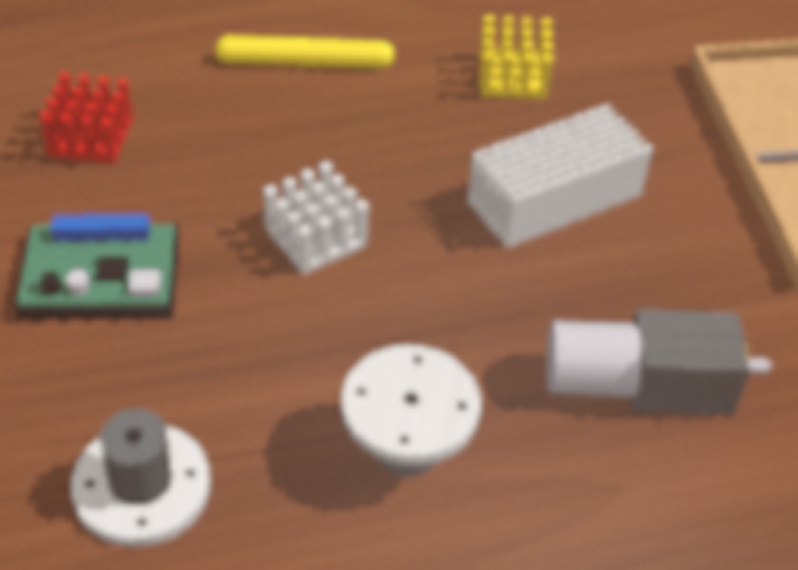

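View pics/sd1.png

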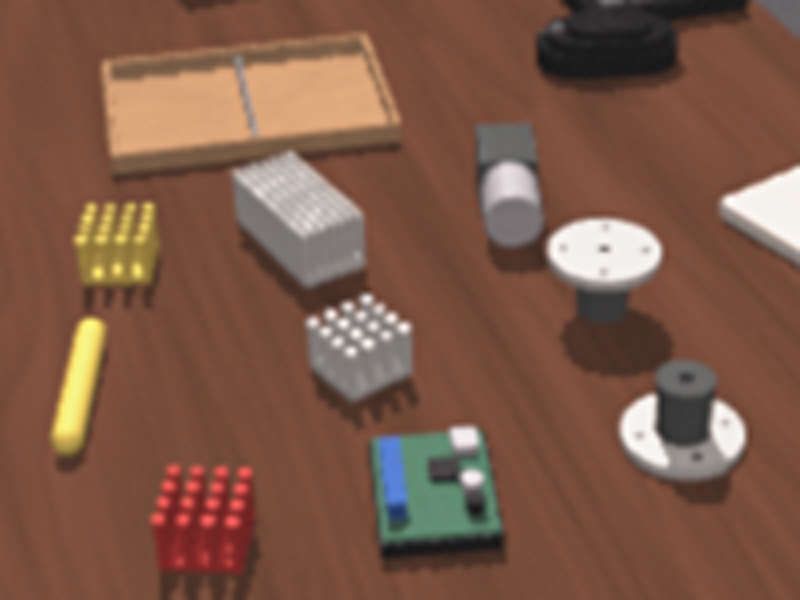

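The crops confirm the choice. The silver 4x4-pin heat sink is at crop (315,215), and the red and yellow copies are clearly coloured. The boss-up hub is at (140,480), the boss-down hub at (411,400), the motor's can points to -y, and the long heat sink's fins are at (560,175). I'll move the wrist camera over the stock for an overhead view.

Emit:
move_arm --targets "1 0 0 -3 0 0 -6.5; 1 0 0 -3 0 0 -6.5; 1 0 0 -3 0 0 -6.5; 1 0 0 -3 0 0 -6.5; 1 -1.5 -3.6 0 0 0 0"

```text
clock: 0.57
eef_pos: [295.9, 557.6, 357.2]
tool_rot: [3.125, 0.001, -3.127]
force: [0.2, 2.6, 0.7]
width: 85.2
gripper_force: 0.0
```

Emit:
move_arm --targets "1 -1.5 -3.6 0 0 0 0; 1 -1.5 -3.6 0 0 0 0; 1 -1.5 -3.6 0 0 0 0; 1 -1.5 -3.6 0 0 0 0; 1 -1.5 -3.6 0 0 0 0"

```text
clock: 0.98
eef_pos: [375.2, 366.2, 351.1]
tool_rot: [-3.141, -0.0, -3.142]
force: [1.0, -0.9, 1.0]
width: 85.7
gripper_force: 0.0
```

Emit:
move_arm --targets "1 -1.5 -3.6 0 0 0 0; 1 -1.5 -3.6 0 0 0 0; 1 -1.5 -3.6 0 0 0 0; 1 -1.5 -3.6 0 0 0 0; 1 -1.5 -3.6 0 0 0 0"

```text
clock: 1.4
eef_pos: [450.1, 186.3, 351.3]
tool_rot: [3.142, -0.0, -3.142]
force: [0.8, -0.1, -1.0]
width: 85.1
gripper_force: 0.0
```

Emit:
move_arm --targets "1 -1.5 -3.6 0 0 0 0; 1 -1.5 -3.6 0 0 0 0; 1 -1.5 -3.6 0 0 0 0; 1 -1.5 -3.6 0 0 0 0; 1 -1.5 -3.6 0 0 0 0"

```text
clock: 1.82
eef_pos: [525.1, 6.4, 351.3]
tool_rot: [3.141, -0.0, -3.142]
force: [0.2, 0.4, -0.5]
width: 85.4
gripper_force: 0.0
```

Emit:
move_arm --targets "1 0 0 0 0 0 0; 1 0 0 0 0 0 0; 1 0 0 0 0 0 0"

```text
clock: 2.07
eef_pos: [524.5, 8.8, 350.9]
tool_rot: [3.141, -0.001, 3.141]
force: [0.4, -0.5, 0.1]
width: 85.6
gripper_force: 0.0
```

```bash
python3 - <<'E'
from h import *
im=cams.get_image("wrist"); save(im,"w1.png",None,1.25); np.save("w1.npy",im,allow_pickle=True)
E
```

```text
(no output)
```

View pics/w1.png

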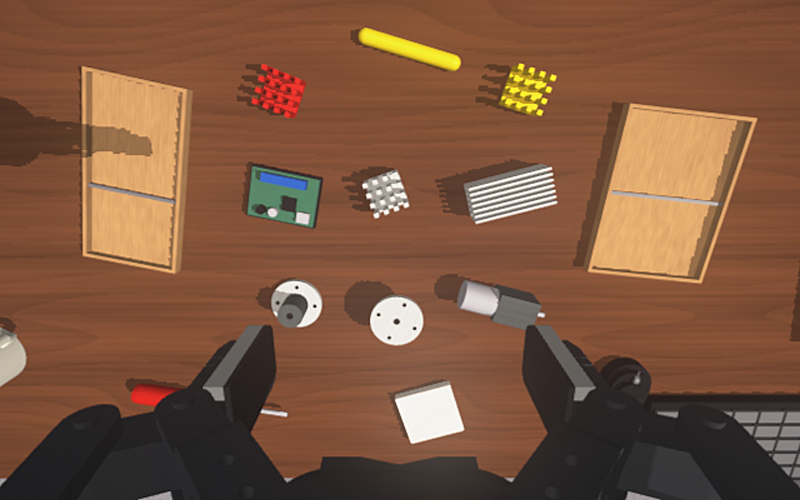

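Wrist view (800-wide): long tray at corners (81,66),(191,90),(180,272),(82,256), rib at (132,193). Square tray at (628,103),(757,119),(701,283),(588,270). Silver sink (385,194), long sink (510,194), hub up (297,304), hub down (397,320), motor (500,304).

```bash
python3 - <<'E'
from h import *
im=np.load("w1.npy",allow_pickle=True).item()
S=lambda *p:[(x/1.25,y/1.25) for x,y in p]
def show(n,px,z):
    P=ray(im,px,z)[:,:2]; print(n,P.round(0).tolist(),"c",P.mean(0).round(1)); return P
ang=lambda d:np.degrees(np.arctan2(d[1],d[0])).round(1)
P=show("long",S((81,66),(191,90),(180,272),(82,256)),14); print(ang(P[3]-P[0]),ang(P[2]-P[1]),ang(P[1]-P[0]),ang(P[2]-P[3]))
P=show("rib",S((90,185),(175,201)),10)
P=show("sq",S((628,103),(757,119),(701,283),(588,270)),14); print(ang(P[3]-P[0]),ang(P[2]-P[1]),ang(P[1]-P[0]),ang(P[2]-P[3]))
P=show("rib",S((612,191),(718,204)),10); print(ang(P[1]-P[0]))
hsv=cv2.cvtColor(im["color"],cv2.COLOR_RGB2HSV).astype(int)
def blob(box,f):
    x0,y0,x1,y1=[int(v/1.25) for v in box]; m=f(hsv[y0:y1,x0:x1]).astype(np.uint8)
    m=cv2.morphologyEx(m,cv2.MORPH_CLOSE,np.ones((5,5))); n,l,s,c=cv2.connectedComponentsWithStats(m); k=1+np.argmax(s[1:,4])
    return np.argwhere(l==k)[:,::-1]+[x0,y0]
grey=lambda h:(h[...,1]<60)&(h[...,2]>110)
dk=lambda h:(h[...,1]<60)&(h[...,2]>30)
def rect(n,p,z):
    w=ray(im,p,z)[:,:2].astype(np.float32); r=cv2.minAreaRect(w); print(n,np.round(r[0],1),np.round(r[1],1),"ang",round(r[2],1)); return w
w=rect("small30",blob((345,155,425,225),grey),30)
w=rect("long36",blob((455,155,565,230),grey),36)
w=rect("motor_all18",blob((440,270,550,335),dk),25)
w=rect("can",blob((440,270,550,335),lambda h:(h[...,1]<60)&(h[...,2]>140)),25)
w=rect("hubdn40",blob((365,290,430,350),grey),40); print(cv2.minEnclosingCircle(w))
w=rect("hubup7",blob((265,275,330,333),grey),7); print(cv2.minEnclosingCircle(w))
w=rect("hubup boss",blob((265,275,330,333),lambda h:(h[...,1]<90)&(h[...,2]<90)&(h[...,2]>0)),40); 
w=rect("board22",blob((240,155,330,235),lambda h:(h[...,0]>55)&(h[...,0]<100)&(h[...,1]>70)),22)
c=im["color"]
save(im,"w1c.png",(190,110,460,285),2.9)
E
```

```text
long [[396.0, -322.0], [419.0, -211.0], [623.0, -253.0], [603.0, -366.0]] c [ 510.1 -287.9]
-12.1 -11.8 78.1 79.8
rib [[520.0, -342.0], [538.0, -248.0]] c [ 528.9 -294.8]
sq [[432.0, 253.0], [449.0, 394.0], [638.0, 373.0], [621.0, 234.0]] c [534.9 313.5]
-5.5 -6.3 83.4 83.1
rib [[527.0, 251.0], [542.0, 375.0]] c [534.5 313.3]
83.1
small30 [526.4  -6.5] [43.3 41.9] ang 19.7
long36 [525.  128.8] [46.9 94.4] ang 14.8
motor_all18 [662.5 138.9] [126.7  49.4] ang 67.5
can [654.3 105.9] [43.8 33.8] ang 73.9
hubdn40 [673.5   5.4] [61.8 62.9] ang 89.9
((673.6787109375, 5.04309606552124), 32.41571807861328)
hubup7 [ 667.4 -119. ] [62.9 62.5] ang 90.0
((668.2420654296875, -119.23951721191406), 33.74437713623047)
hubup boss [ 649.7 -114.1] [34.  21.9] ang 62.9
board22 [ 531.3 -121. ] [74.2 54.8] ang 78.1
```

View pics/w1c.png

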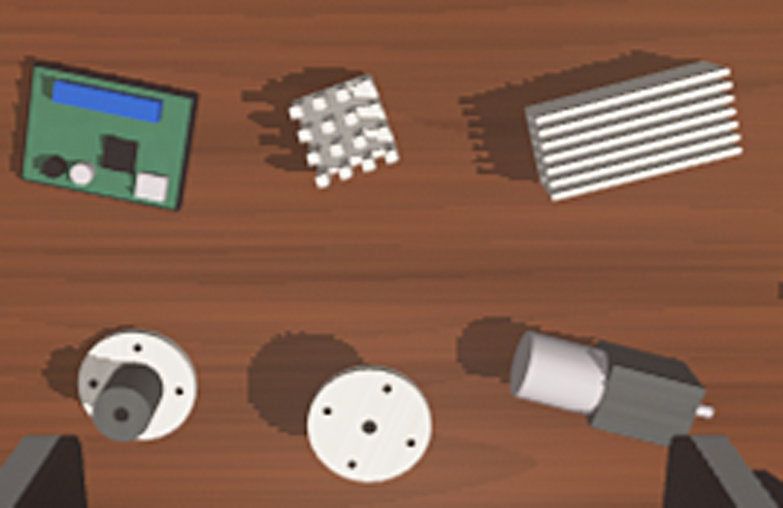

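```bash
python3 - <<'E'
from h import *
im=np.load("w1.npy",allow_pickle=True).item()
S=lambda *p:[(x/2.9+190,y/2.9+110) for x,y in p]
ang=lambda d:np.degrees(np.arctan2(d[1],d[0])).round(1)
def q(n,px,z):
    P=ray(im,S(*px),z)[:,:2]; print(n,P.round(0).tolist(),"c",P.mean(0).round(1),[ang(P[(i+1)%len(P)]-P[i]) for i in range(len(P))],[np.linalg.norm(P[(i+1)%len(P)]-P[i]).round(1) for i in range(len(P))])
q("small",[(295,112),(322,180),(391,157),(365,88)],30)
q("long",[(538,120),(553,197),(742,151),(729,71)],36)
q("axis",[(522,366),(712,411)],18)
q("boss",[(121,415)],40); q("hubdn hole",[(369,427)],40)
q("cantop edges",[(534,333),(520,398)],25)
a=np.load("scene0.npy",allow_pickle=True).item()
T=lambda *p:[(x/3.8+230,y/3.8+140) for x,y in p]
P=ray(a,T((550,358),(770,364)),18); print("scene axis",P.round(0))
P=ray(a,T((134,436)),40); print("scene boss",P.round(0))
P=ray(a,T((268,190),(327,167),(363,207),(302,230)),30); print("small",P.mean(0))
P=ray(a,T((470,155),(608,105),(652,148),(512,195)),36); print("long",P.mean(0))
b=np.load("side0.npy",allow_pickle=True).item()
T=lambda *p:[(x/4+220,y/4+135) for x,y in p]
print("side boss",ray(b,T((686,378)),40),"small",ray(b,T((314,323),(365,300),(405,328),(350,351)),30).mean(0),"long",ray(b,T((234,178),(290,152),(362,213),(305,240)),36).mean(0))
E
```

```text
small [[518.0, -29.0], [550.0, -17.0], [539.0, 16.0], [507.0, 4.0]] c [528.5  -6.1] [np.float64(20.5), np.float64(108.7), np.float64(-159.4), np.float64(-71.3)] [np.float64(34.7), np.float64(34.8), np.float64(34.8), np.float64(34.7)]
long [[521.0, 84.0], [557.0, 93.0], [535.0, 181.0], [498.0, 171.0]] c [527.9 132.3] [np.float64(13.6), np.float64(104.2), np.float64(-164.9), np.float64(-75.4)] [np.float64(37.7), np.float64(90.1), np.float64(38.3), np.float64(89.1)]
axis [[652.0, 85.0], [678.0, 187.0]] c [664.7 136. ] [np.float64(75.7), np.float64(-104.3)] [np.float64(104.6), np.float64(104.6)]
boss [[669.0, -119.0]] c [ 668.9 -119.2] [np.float64(0.0)] [np.float64(0.0)]
hubdn hole [[676.0, 6.0]] c [675.7   5.8] [np.float64(0.0)] [np.float64(0.0)]
cantop edges [[631.0, 89.0], [667.0, 84.0]] c [648.7  86.7] [np.float64(-8.8), np.float64(171.2)] [np.float64(36.4), np.float64(36.4)]
scene axis [[651.  84.  18.]
 [678. 188.  18.]]
scene boss [[ 670. -119.   40.]]
small [530.094566    -6.05008838  30.        ]
long [528.08192704 131.98644031  36.        ]
side boss [[ 669.9000066  -120.33914495   40.        ]] small [529.7336167   -7.55646671  30.        ] long [529.27244091 127.63387812  36.        ]
```

Estimates: small sink (529,-6) at 20°; long sink (528,132) with its length at 104.5°; motor origin (665,136) with its shaft toward 75.7°; hub up (669,-119.5); hub down (675,5.3). Long tray (511,-289) at -12°, square tray (535,313) at -6.5°. Next I pick the small sink.

Emit:
move_arm --targets "1 -0.45 -1.5 3.5 0 0 0; 1 0 0 3.5 0 0 -6.7; 1 0 0 3.5 0 0 -6.7; 1 0 0 3.5 0 0 -6.6; 1 0 0 3.5 0 0 0"

```text
clock: 2.53
eef_pos: [529.1, -4.5, 175.2]
tool_rot: [3.14, 0.001, -2.784]
force: [0.3, -0.0, 0.7]
width: 85.5
gripper_force: 0.0
```

Emit:
move_arm --targets "1 0 0 3.5 0 0 0; 1 0 0 3.5 0 0 0; 1 0 0 3.5 0 0 0; 1 0 0 2 0 0 0; 1 0 0 0 0 0 0"

```text
clock: 2.95
eef_pos: [526.0, -4.6, 47.5]
tool_rot: [3.138, -0.007, -2.789]
force: [-0.6, -0.7, 0.3]
width: 85.8
gripper_force: 0.0
```

```bash
python3 - <<'E'
from h import *
im=cams.get_image("wrist"); save(im,"w2.png",None,1); s=read_state(); print(s["eef_pos"],s["tool_rot"],s["qpos"],s["width"])
E
```

```text
[527.64211906  -4.89378851  49.73011141] [ 3.139247   -0.00403447 -2.7898183 ] [-0.05208631  0.73781626  0.01342038  1.99365141 -0.02489298  0.41484166
  1.90323593] 85.29672935692463
```

View pics/w2.png

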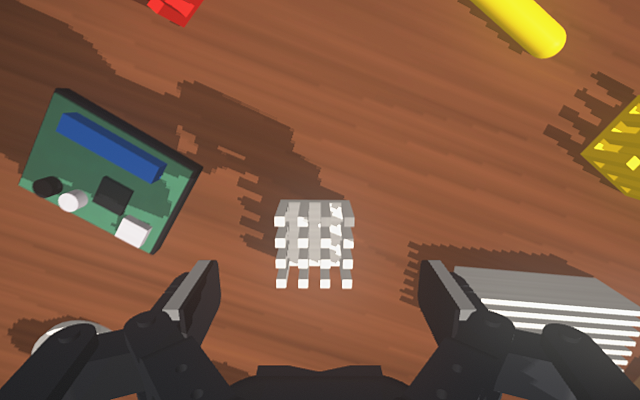

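The view shows the silver sink square between the fingers, at (314,243), so I go down and grip.

Emit:
move_arm --targets "1 0 0 2.5 0 0 0; 1 0 0 2.1 0 0 0; -1 0 0 0 0 0 0; -1 0 0 0 0 0 0; -1 0 0 0 0 0 0"

```text
clock: 3.42
eef_pos: [530.7, -6.2, 7.2]
tool_rot: [-3.141, 0.003, -2.792]
force: [-0.2, -0.2, -0.4]
width: 51.7
gripper_force: 0.0
```

Emit:
move_arm --targets "-1 0 0 0 0 0 0; -1 0 0 0 0 0 0; -1 0 0 0 0 0 0; -1 0 0 0 0 0 0; -1 0 0 0 0 0 0"

```text
clock: 3.83
eef_pos: [530.9, -6.5, 7.5]
tool_rot: [-3.141, 0.004, -2.792]
force: [-0.1, 0.7, 5.6]
width: 38.8
gripper_force: 61.2
```

Emit:
move_arm --targets "-1 0 0 -2 0 0 0; -1 0 0 -3 0 0 0; -1 0 0 -3 0 0 0; -1 0 0 -2 0 0 0; -1 0 0 0 0 0 0"

```text
clock: 4.25
eef_pos: [532.8, -6.8, 110.7]
tool_rot: [-3.139, 0.009, -2.793]
force: [1.2, -1.3, -0.8]
width: 39.1
gripper_force: 60.5
```

Emit:
move_arm --targets "-1 0 0 0 0 0 6.4; -1 0 0 0 0 0 6.4; -1 0 0 0 0 0 6.4; -1 0 0 0 0 0 6.4; -1 0 0 0 0 0 6.4"

```text
clock: 4.67
eef_pos: [529.3, -6.6, 105.7]
tool_rot: [3.141, 0.0, 2.927]
force: [0.5, 0.3, -1.1]
width: 39.1
gripper_force: 60.6
```

Emit:
move_arm --targets "-1 -1.24 -3.5 0 0 0 0; -1 -1.24 -3.5 0 0 0 0; -1 -1.24 -3.5 0 0 0 0; -1 -1.24 -3.5 0 0 0 0; -1 -1.24 -3.5 0 0 0 0"

```text
clock: 5.08
eef_pos: [553.6, -192.4, 105.7]
tool_rot: [3.141, 0.0, 2.932]
force: [0.8, 0.1, -1.2]
width: 38.9
gripper_force: 60.5
```

Emit:
move_arm --targets "-1 -1.24 -3.5 0 0 0 0; -1 -1.24 -3.5 0 0 0 0; -1 -1.24 -3.5 0 0 0 0; -1 0 0 0 0 0 0; -1 0 0 0 0 0 0"

```text
clock: 5.5
eef_pos: [567.1, -304.9, 105.4]
tool_rot: [-3.14, 0.0, 2.927]
force: [0.4, 1.1, -1.1]
width: 38.9
gripper_force: 60.6
```

```bash
python3 - <<'E'
from h import *
im=cams.get_image("wrist"); save(im,"w3.png",None,1); np.save("w3.npy",im,allow_pickle=True);s=read_state(); print(s["eef_pos"],s["tool_rot"],s["qpos"],s["width"])
for r in ((-106,-54),(-106,54),(106,54),(106,-54)):
    a=np.radians(-11.9); P=[511+r[0]*np.cos(a)-r[1]*np.sin(a),-289+r[0]*np.sin(a)+r[1]*np.cos(a),14]; print(r,np.round(P),proj(im,P).round(0))
E
```

```text
[ 567.56771698 -301.86510704  105.17347836] [ 3.14119396e+00 -4.46026372e-04  2.93008095e+00] [ 0.36603153  0.7700903   0.13411277  1.64785389 -0.13990376  0.7335696
  1.9261419 ] 38.53355276336771
(-106, -54) [ 396. -320.   14.] [[232. -64.]]
(-106, 54) [ 418. -214.   14.] [[419. -66.]]
(106, 54) [ 626. -258.   14.] [[397. 264.]]
(106, -54) [ 604. -364.   14.] [[255. 265.]]
```

View pics/w3.png

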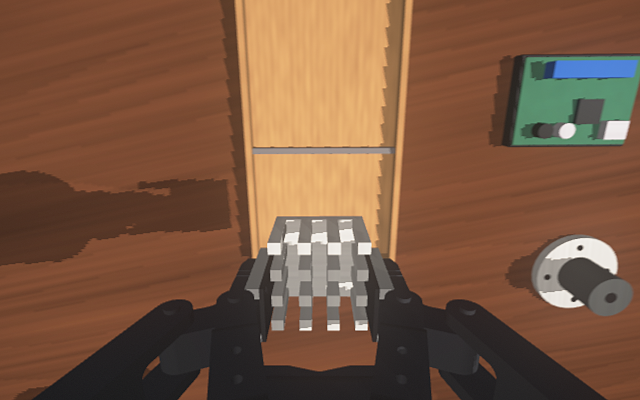

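The wrist view shows the sink held over the short bay, with the rib at row 150 (cols 253–394). I'll refine the tray position from the rib.

```bash
python3 - <<'E'
from h import *
im=np.load("w3.npy",allow_pickle=True).item()
P=ray(im,[(253,150.5),(394,150)],10)[:,:2]; d=P[1]-P[0]; print(P.round(1),np.linalg.norm(d),np.degrees(np.arctan2(d[1],d[0]))-90)
c=P.mean(0); a=np.radians(-11.9); u=np.array([np.cos(a),np.sin(a)]); v=np.array([-u[1],u[0]])
C=c-20*u; print("tray centre",C)
L=ray(im,[(236,0),(412,0),(247,150),(404,150)],14)[:,:2]; print("edges in tray y",(L-C)@v,"x",(L-C)@u)
for r in((62,0),(-66,-12),(-20,12)): print(r,C+r[0]*u+r[1]*v)
E
```

```text
[[ 519.1 -342.6]
 [ 539.8 -246.4]] 98.37985982400512 -12.108177075001805
tray centre [ 509.87245661 -290.36725704]
edges in tray y [-52.80435233  53.99630457 -52.49597937  55.17141633] x [-72.38051744 -71.51186077  18.82628896  19.60010208]
(62, 0) [ 570.54001369 -303.15191654]
(-66, -12) [ 442.81641337 -288.49988863]
(-20, 12) [ 492.77672714 -274.50106551]
```

Emit:
move_arm --targets "-1 -0.2 0 3 0 0 0; -1 0 0 3 0 0 0; -1 0 0 2 0 0 0; -1 0 0 0.8 0 0 0; -1 0 0 0 0 0 0"

```text
clock: 5.97
eef_pos: [569.0, -298.9, 15.3]
tool_rot: [3.139, -0.004, 2.934]
force: [-0.7, 1.1, 0.1]
width: 38.7
gripper_force: 60.6
```

Emit:
move_arm --targets "-1 0 0 0 0 0 0; -1 0 0 0 0 0 0"

```text
clock: 6.13
eef_pos: [571.4, -301.7, 18.9]
tool_rot: [-3.141, 0.003, 2.933]
force: [-0.7, -0.1, -0.4]
width: 38.8
gripper_force: 60.6
```

Emit:
move_arm --targets "-1 0 0 0.4 0 0 0; -1 0 0 0.25 0 0 0; -1 0 0 0 0 0 0; -1 0 0 0 0 0 0"

```text
clock: 6.47
eef_pos: [571.0, -302.0, 11.5]
tool_rot: [-3.141, 0.002, 2.932]
force: [0.9, -0.8, 2.3]
width: 38.6
gripper_force: 60.8
```

Emit:
move_arm --targets "0.35 0 0 0 0 0 0; 0.35 0 0 0 0 0 0; 0.35 0 0 0 0 0 0; 0.35 0 0 -1.5 0 0 0; 0.35 0 0 -3 0 0 0"

```text
clock: 6.88
eef_pos: [567.4, -300.2, 53.4]
tool_rot: [3.14, -0.007, 2.932]
force: [-0.4, -0.4, -0.4]
width: 57.7
gripper_force: 0.0
```

Emit:
move_arm --targets "1 0 0 -3 0 0 0; 1 0 0 -2 0 0 0; 1 0 0 0 0 0 0; 1 -0.97 3.31 0 0 0 0; 1 -0.97 3.31 0 0 0 0"

```text
clock: 7.3
eef_pos: [601.9, -243.8, 107.1]
tool_rot: [-3.139, 0.001, 2.926]
force: [1.5, 0.0, -0.7]
width: 85.8
gripper_force: 0.0
```

Emit:
move_arm --targets "1 -0.97 3.31 0 0 0 0; 1 -0.97 3.31 0 0 0 0; 1 -0.97 3.31 0 0 0 0; 1 -0.97 3.31 0 0 0 0; 1 0 0 0 0 0 0"

```text
clock: 7.72
eef_pos: [672.2, -108.0, 105.7]
tool_rot: [3.134, 0.001, 2.943]
force: [0.4, 2.6, 0.2]
width: 85.2
gripper_force: 0.0
```

Emit:
move_arm --targets "1 0 0 0 0 0 0; 1 0 0 0 0 0 0"

```text
clock: 7.88
eef_pos: [667.8, -119.9, 105.8]
tool_rot: [-3.141, -0.001, 2.932]
force: [-0.1, -0.7, -0.3]
width: 85.7
gripper_force: 0.0
```

```bash
python3 - <<'E'
from h import *
s=read_state(); print(s["eef_pos"],s["tool_rot"],s["width"])
im=cams.get_image("wrist"); save(im,"w4.png",None,1); np.save("w4.npy",im,allow_pickle=True)
for p in((669,-119.5,40),(669,-119.5,7)): print(proj(im,p))
b=cams.get_image("side"); a=cams.get_image("scene")
c=np.hstack([b["color"][270:370,250:450],a["color"][165:265,90:290]])[:,:,::-1]; cv2.imwrite("pics/w4b.png",cv2.resize(np.vstack([im["color"][:,:,::-1][100:400,120:520],c]),None,fx=1.5,fy=1.5))
E
```

```text
[ 667.82721826 -119.89342091  105.76187275] [-3.14062968e+00 -8.13489454e-04  2.93248360e+00] 85.669791340141
[[321.27488239 219.14112714]]
[[321.04827336 203.66305828]]
```

View pics/w4b.png

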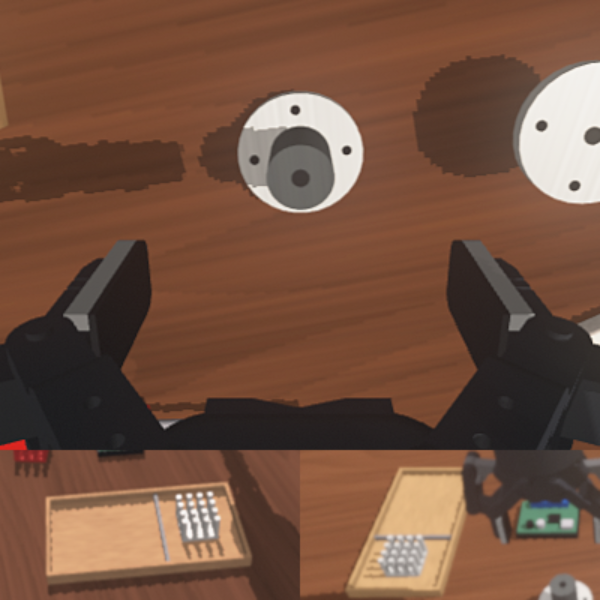

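The small sink sits in the short bay, square and clear of the walls. The boss centre is at wrist pixel (320,219), as predicted. Down to grip.

Emit:
move_arm --targets "1 -0.1 0 3 0 0 0; 1 0 0 3 0 0 0; 1 0 0 2 0 0 0; 1 0 0 1.2 0 0 0; 1 0 0 0 0 0 0"

```text
clock: 8.45
eef_pos: [666.8, -120.6, 10.9]
tool_rot: [-3.141, -0.005, 2.93]
force: [-0.5, 0.2, -0.1]
width: 85.1
gripper_force: 0.0
```

Emit:
move_arm --targets "-1 0 0 0 0 0 0; -1 0 0 0 0 0 0; -1 0 0 0 0 0 0; -1 0 0 0 0 0 0; -1 0 0 0 0 0 0"

```text
clock: 8.87
eef_pos: [670.4, -119.8, 15.4]
tool_rot: [3.141, 0.002, 2.932]
force: [-1.1, -0.0, 0.4]
width: 28.4
gripper_force: 59.2
```

Emit:
move_arm --targets "-1 0 0 0 0 0 0; -1 0 0 0 0 0 0; -1 0 0 0 0 0 0; -1 0 0 0 0 0 0; -1 0 0 0 0 0 0"

```text
clock: 9.28
eef_pos: [670.4, -119.9, 15.4]
tool_rot: [3.141, 0.002, 2.932]
force: [-0.8, 0.1, 6.5]
width: 28.3
gripper_force: 59.1
```

Emit:
move_arm --targets "-1 0 0 -2 0 0 0; -1 0 0 -3 0 0 0; -1 0 0 -3 0 0 0; -1 0 0 0 0 0 0; -1 0 0 0 0 0 0"

```text
clock: 9.7
eef_pos: [670.7, -120.0, 95.9]
tool_rot: [3.141, 0.004, 2.932]
force: [0.3, 0.6, -1.7]
width: 28.2
gripper_force: 59.3
```

Emit:
move_arm --targets "-1 2.34 -2.64 0 0 0 0; -1 2.34 -2.64 0 0 0 0; -1 2.34 -2.64 0 0 0 0; -1 2.34 -2.64 0 0 0 0; -1 2.34 -2.64 0 0 0 0"

```text
clock: 10.12
eef_pos: [524.7, -224.5, 92.2]
tool_rot: [3.141, -0.003, 2.933]
force: [0.4, -0.5, -1.2]
width: 28.3
gripper_force: 59.5
```

Emit:
move_arm --targets "-1 2.34 -2.64 0 0 0 0; -1 2.34 -2.64 0 0 0 0; -1 2.34 -2.64 0 0 0 0; -1 0 0 0 0 0 0; -1 0 0 0 0 0 0"

```text
clock: 10.53
eef_pos: [439.1, -288.7, 92.7]
tool_rot: [3.141, -0.004, 2.927]
force: [0.9, 0.6, -1.0]
width: 28.1
gripper_force: 59.6
```

Emit:
move_arm --targets "-1 0 0 0 0 0 0; -1 0 0 0 0 0 0"

```text
clock: 10.7
eef_pos: [443.3, -286.0, 93.2]
tool_rot: [3.14, -0.0, 2.934]
force: [0.6, 0.7, -1.7]
width: 28.2
gripper_force: 59.6
```

Emit:
move_arm --targets "-1 0 -0.15 2.5 0 0 0; -1 0 0 2.5 0 0 0; -1 0 0 1.3 0 0 0; -1 0 0 0.5 0 0 0; -1 0 0 0 0 0 0"

```text
clock: 11.12
eef_pos: [442.2, -287.3, 24.4]
tool_rot: [3.14, -0.002, 2.934]
force: [-0.1, 0.2, -1.9]
width: 28.2
gripper_force: 59.6
```

Emit:
move_arm --targets "-1 0 0 0 0 0 0; -1 0 0 0 0 0 0; -1 0 0 0 0 0 0"

```text
clock: 11.37
eef_pos: [442.9, -289.1, 26.7]
tool_rot: [-3.141, 0.002, 2.933]
force: [0.9, 1.0, -2.4]
width: 28.2
gripper_force: 59.6
```

Emit:
move_arm --targets "-1 0 0.1 0.4 0 0 0; -1 0 0 0.25 0 0 0; -1 0 0 0 0 0 0; -1 0 0 0 0 0 0; -1 0 0 0 0 0 0"

```text
clock: 11.78
eef_pos: [442.4, -287.9, 19.4]
tool_rot: [-3.142, 0.0, 2.932]
force: [0.2, 0.3, -1.2]
width: 27.9
gripper_force: 59.8
```

Emit:
move_arm --targets "0.2 0 0 0 0 0 0; 0.2 0 0 0 0 0 0; 0.2 0 0 0 0 0 0; 0.2 0 0 0 0 0 0"

```text
clock: 12.12
eef_pos: [442.2, -288.0, 19.3]
tool_rot: [-3.142, -0.0, 2.932]
force: [0.1, -0.2, 0.6]
width: 51.2
gripper_force: 0.0
```

Emit:
move_arm --targets "0.2 0 0 -2 0 0 0; 0.2 0 0 -3 0 0 0; 1 0 0 -3 0 0 0; 1 0 0 -2 0 0 0; 1 0 0 0 0 0 0"

```text
clock: 12.53
eef_pos: [444.5, -289.5, 123.2]
tool_rot: [-3.139, 0.007, 2.932]
force: [0.0, 0.2, -0.1]
width: 84.3
gripper_force: 0.0
```

Emit:
move_arm --targets "1 0 0 0 0 0 -7; 1 0 0 0 0 0 -7; 1 0 0 0 0 0 -7; 1 0 0 0 0 0 -7; 1 0 0 0 0 0 0"

```text
clock: 12.95
eef_pos: [441.8, -287.7, 118.8]
tool_rot: [3.141, -0.0, -2.86]
force: [-0.6, -0.2, 0.0]
width: 85.2
gripper_force: 0.0
```

Emit:
move_arm --targets "1 -3.03 2.2 0 0 0 0; 1 -3.03 2.2 0 0 0 0; 1 -3.03 2.2 0 0 0 0; 1 -3.03 2.2 0 0 0 0; 1 -3.03 2.2 0 0 0 0"

```text
clock: 13.37
eef_pos: [558.1, -138.8, 118.8]
tool_rot: [3.141, -0.001, -2.866]
force: [0.4, -0.7, -1.0]
width: 85.1
gripper_force: 0.0
```

Emit:
move_arm --targets "1 -3.03 2.2 0 0 0 0; 1 -3.03 2.2 0 0 0 0; 1 -3.03 2.2 0 0 0 0; 1 -3.03 2.2 0 0 0 0; 1 -3.03 2.2 0 0 0 0"

```text
clock: 13.78
eef_pos: [673.3, 9.0, 118.6]
tool_rot: [3.141, -0.001, -2.866]
force: [0.3, -0.8, -0.5]
width: 85.1
gripper_force: 0.0
```

Emit:
move_arm --targets "1 0 0 0 0 0 0; 1 0 0 0 0 0 0; 1 0 0 0 0 0 0"

```text
clock: 14.03
eef_pos: [671.9, 6.5, 118.4]
tool_rot: [-3.141, -0.002, -2.864]
force: [0.1, -0.6, -0.4]
width: 85.6
gripper_force: 0.0
```

```bash
python3 - <<'E'
from h import *
s=read_state(); print(s["eef_pos"],s["tool_rot"],s["width"])
im=cams.get_image("wrist"); np.save("w5.npy",im,allow_pickle=True)
h=cv2.cvtColor(im["color"],cv2.COLOR_RGB2HSV).astype(int); m=((h[...,1]<50)&(h[...,2]>150)).astype(np.uint8)
p=proj(im,(675,5.3,40))[0]; print(p)
n,l,st,c=cv2.connectedComponentsWithStats(m); k=l[int(p[1])+12,int(p[0])+12]; print(k,st[k],c[k])
w=ray(im,np.argwhere(l==k)[:,::-1],40)[:,:2].astype(np.float32); print(cv2.minEnclosingCircle(w), w.mean(0))
b=cams.get_image("side"); a=cams.get_image("scene")
c=np.hstack([b["color"][270:370,250:450],a["color"][165:265,90:290]])[:,:,::-1]; cv2.imwrite("pics/w5b.png",cv2.resize(np.vstack([im["color"][:,:,::-1][100:400,120:520],c]),None,fx=1.5,fy=1.5))
E
```

```text
[671.90890667   6.49528723 118.37077843] [-3.14110892e+00 -2.26540451e-03 -2.86419215e+00] 85.60590228849473
[316.6066026 215.4312039]
13 [ 271  172   90   85 5811] [315.70108415 213.70211668]
((675.0595092773438, 4.679127216339111), 31.0277042388916) [674.2507      4.4444876]
```

View pics/w5b.png

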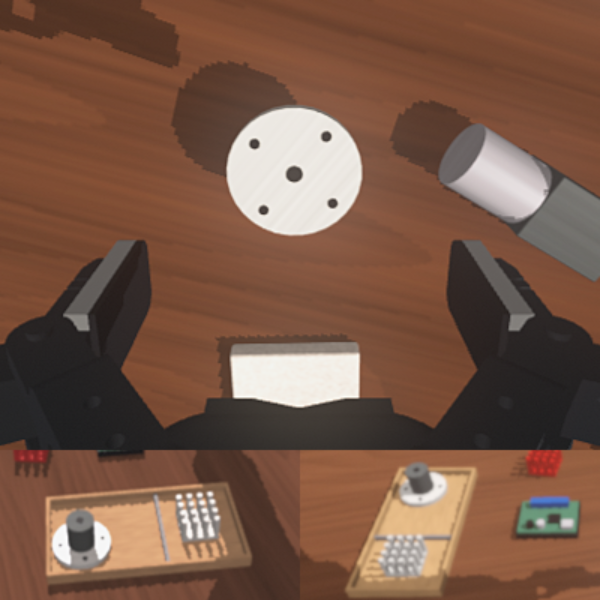

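The boss-up hub lies flat in the long bay. The boss-down hub's centre is at crop (294,173), i.e. (675,4.6). The motor can at (440,170) clears the right finger by about 10 mm, so I narrow the opening slightly.

Emit:
move_arm --targets "0.8 -0.25 -0.27 2 0 0 0; 0.8 0 0 3 0 0 0; 0.8 0 0 3 0 0 0; 0.8 0 0 1 0 0 0; 0.8 0 0 0 0 0 0"

```text
clock: 14.6
eef_pos: [673.1, 3.9, 26.4]
tool_rot: [3.14, -0.006, -2.864]
force: [-0.0, -0.7, 0.1]
width: 77.2
gripper_force: 0.0
```

Emit:
move_arm --targets "0.8 0 0 0 0 0 0; 0.8 0 0 0 0 0 0; 0.8 0 0 0 0 0 0"

```text
clock: 14.85
eef_pos: [677.6, 5.0, 31.4]
tool_rot: [-3.141, 0.003, -2.863]
force: [0.6, 0.8, 0.6]
width: 76.7
gripper_force: 0.0
```

```bash
python3 - <<'E'
from h import *
s=read_state(); print(s["eef_pos"],s["tool_rot"],s["width"],s["force"])
im=cams.get_image("wrist"); b=cams.get_image("side")
cv2.imwrite("pics/w6.png",np.hstack([im["color"][100:400,120:520,::-1],cv2.resize(b["color"][140:290,300:500,::-1],(400,300))]))
E
```

```text
[677.57215582   5.00406808  31.43353899] [-3.14070257  0.00343329 -2.86278603] 76.7232438927592 [0.62238758 0.76912154 0.55419787]
```

View pics/w6.png

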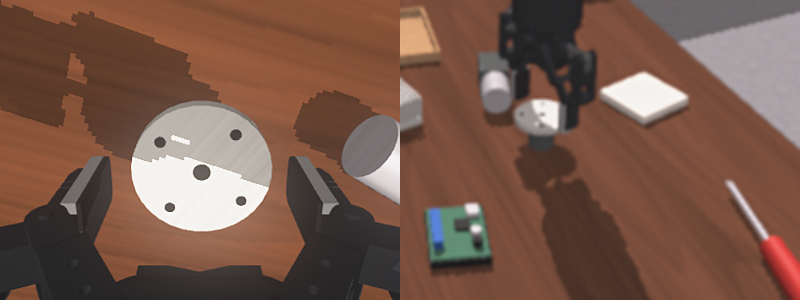

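The flange at crop (201,170) is centred between the fingers. I go down 21 mm more and close.

Emit:
move_arm --targets "0.8 0.2 0 1.1 0 0 0; 0.8 0 0 1 0 0 0; 0.8 0 0 0 0 0 0; -1 0 0 0 0 0 0; -1 0 0 0 0 0 0"

```text
clock: 15.37
eef_pos: [674.0, 4.8, 8.1]
tool_rot: [3.141, -0.0, -2.862]
force: [0.3, 0.0, -1.7]
width: 59.8
gripper_force: 64.7
```

Emit:
move_arm --targets "-1 0 0 0 0 0 0; -1 0 0 0 0 0 0; -1 0 0 0 0 0 0; -1 0 0 0 0 0 0; -1 0 0 0 0 0 0"

```text
clock: 15.78
eef_pos: [674.1, 4.7, 8.3]
tool_rot: [3.142, -0.0, -2.862]
force: [-0.4, -0.8, -0.8]
width: 59.5
gripper_force: 64.7
```

Emit:
move_arm --targets "-1 0 0 -1.5 0 0 0; -1 0 0 -3 0 0 0; -1 0 0 -3.5 0 0 0; -1 0 0 -1.5 0 0 0; -1 0 0 0 0 0 0"

```text
clock: 16.2
eef_pos: [677.8, 4.6, 109.4]
tool_rot: [-3.139, 0.01, -2.863]
force: [0.6, 0.2, -1.6]
width: 60.0
gripper_force: 65.0
```

```bash
python3 - <<'E'
from h import *
s=read_state(); print(s["eef_pos"],s["tool_rot"],s["width"],s["force"])
im=cams.get_image("wrist"); b=cams.get_image("side")
cv2.imwrite("pics/w7.png",np.hstack([im["color"][100:400,120:520,::-1],cv2.resize(b["color"][90:240,300:500,::-1],(400,300))]))
E
```

```text
[677.80410515   4.56132262 109.44597562] [-3.13912885  0.00952795 -2.8625688 ] 59.96747994290441 [ 0.58399353  0.17078595 -1.5918335 ]
```

View pics/w7.png

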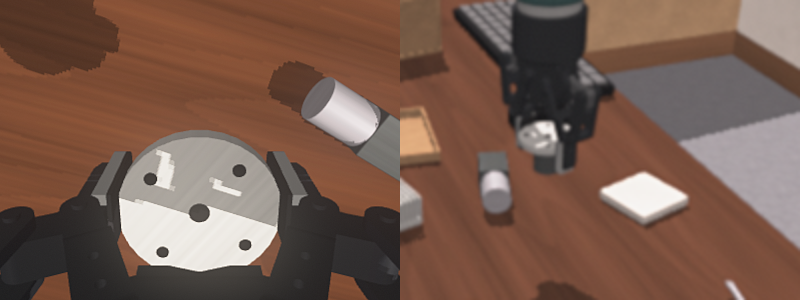

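Hub held level at (199,212), upright in the side view. Carry it to its place beside the other hub.

Emit:
move_arm --targets "-1 2.54 -2.16 0 0 0 0; -1 2.54 -2.16 0 0 0 0; -1 2.54 -2.16 0 0 0 0; -1 2.54 -2.16 0 0 0 0; -1 2.54 -2.16 0 0 0 0"

```text
clock: 16.72
eef_pos: [579.4, -135.0, 101.9]
tool_rot: [3.14, -0.003, -2.862]
force: [-0.2, -1.5, -1.1]
width: 59.5
gripper_force: 65.0
```

Emit:
move_arm --targets "-1 2.54 -2.16 0 0 0 0; -1 2.54 -2.16 0 0 0 0; -1 2.54 -2.16 0 0 0 0; -1 2.54 -2.16 0 0 0 0; -1 2.54 -2.16 0 0 0 0"

```text
clock: 17.13
eef_pos: [487.3, -273.5, 102.0]
tool_rot: [3.139, -0.002, -2.862]
force: [0.8, -0.6, -1.8]
width: 59.9
gripper_force: 65.0
```

Emit:
move_arm --targets "-1 0 0 0 0 0 0; -1 0 0 0 0 0 0; -1 0 0 0 0 0 0"

```text
clock: 17.38
eef_pos: [489.0, -272.2, 102.4]
tool_rot: [3.14, -0.001, -2.863]
force: [0.6, 0.7, -1.0]
width: 59.7
gripper_force: 65.1
```

```bash
python3 - <<'E'
from h import *
s=read_state(); print(s["eef_pos"],s["tool_rot"],s["width"],s["force"])
im=cams.get_image("wrist"); b=cams.get_image("side")
np.save("w8.npy",im,allow_pickle=True); print(proj(im,[(442,-288,44),(442,-288,11)]).round(0))
cv2.imwrite("pics/w8.png",np.hstack([im["color"][0:300,120:520,::-1],cv2.resize(b["color"][220:370,250:450,::-1],(400,300))]))
E
```

```text
[ 489.04183071 -272.18545891  102.42315987] [ 3.13963791e+00 -8.47996332e-04 -2.86257789e+00] 59.7201658845116 [ 0.59217908  0.67277473 -1.02748639]
[[315. 143.]
 [316. 136.]]
```

View pics/w8.png

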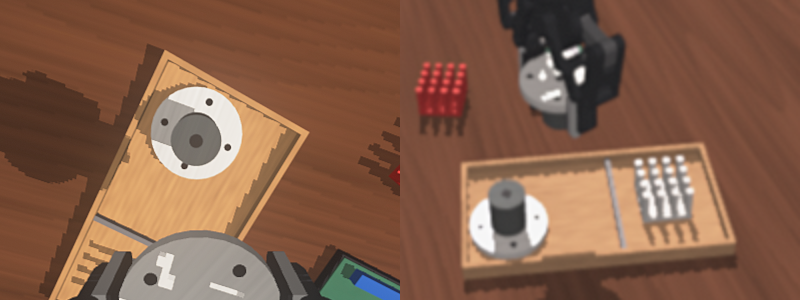

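The boss-up hub is where I expected it, boss at crop (196,141). I'll shift 3 mm away for clearance and lower gently.

Emit:
move_arm --targets "-1 -0.35 0 1.5 0 0 0; -1 0 0 2 0 0 0; -1 0 0 1.5 0 0 0; -1 0 0 0 0 0 0; -1 0 0 0 0 0 0"

```text
clock: 17.9
eef_pos: [492.9, -270.4, 52.6]
tool_rot: [3.14, -0.001, -2.86]
force: [1.2, -0.3, -0.5]
width: 60.0
gripper_force: 65.1
```

Emit:
move_arm --targets "-1 0 0 0 0 0 0; -1 0 0 0 0 0 0"

```text
clock: 18.07
eef_pos: [493.8, -271.9, 54.3]
tool_rot: [-3.14, 0.001, -2.862]
force: [-0.3, -0.1, -1.3]
width: 60.0
gripper_force: 65.1
```

Emit:
move_arm --targets "-1 0.15 0 0.8 0 0 0; -1 0 0 0.8 0 0 0; -1 0 0 0.8 0 0 0; -1 0 0 0.7 0 0 0; -1 0 0 0.4 0 0 0"

```text
clock: 18.48
eef_pos: [490.7, -272.1, 16.9]
tool_rot: [3.14, -0.001, -2.862]
force: [-0.7, 0.2, -0.7]
width: 59.8
gripper_force: 65.1
```

Emit:
move_arm --targets "-1 0 0 0 0 0 0; -1 0 0 0 0 0 0; -1 0 0 0 0 0 0"

```text
clock: 18.73
eef_pos: [491.5, -272.5, 18.3]
tool_rot: [-3.141, 0.0, -2.862]
force: [-0.3, 0.3, -0.7]
width: 60.3
gripper_force: 65.1
```

Emit:
move_arm --targets "-1 0 0 0.3 0 0 0; -1 0 0 0.25 0 0 0; -1 0 0 0 0 0 0; -1 0 0 0 0 0 0; -1 0 0 0 0 0 0"

```text
clock: 19.15
eef_pos: [491.4, -272.4, 12.8]
tool_rot: [3.142, 0.0, -2.862]
force: [0.4, 0.2, -1.6]
width: 59.5
gripper_force: 65.1
```

Emit:
move_arm --targets "0.7 0 0 0 0 0 0; 0.7 0 0 0 0 0 0; 0.7 0 0 0 0 0 0; 0.7 0 0 0 0 0 0"

```text
clock: 19.48
eef_pos: [491.6, -272.5, 13.0]
tool_rot: [-3.141, 0.0, -2.862]
force: [0.6, -0.2, 0.3]
width: 72.6
gripper_force: 0.0
```

Emit:
move_arm --targets "0.7 0 0 -1 0 0 0; 0.7 0 0 -2 0 0 0; 0.7 0 0 -3 0 0 0; 0.7 0 0 -3 0 0 0; 0.7 0 0 -2 0 0 0"

```text
clock: 19.9
eef_pos: [492.2, -272.9, 126.0]
tool_rot: [-3.14, 0.002, -2.862]
force: [-0.0, -0.1, -1.3]
width: 72.7
gripper_force: 0.0
```

```bash
python3 - <<'E'
from h import *
s=read_state(); print(s["eef_pos"],s["tool_rot"],s["width"],s["force"])
im=cams.get_image("wrist"); b=cams.get_image("side"); np.save("w9.npy",im,allow_pickle=True)
cv2.imwrite("pics/w9.png",np.hstack([im["color"][0:300,120:520,::-1],cv2.resize(b["color"][220:370,250:450,::-1],(400,300))]))
E
```

```text
[ 492.22061955 -272.91144742  126.0099625 ] [-3.13952607e+00  2.23408630e-03 -2.86244325e+00] 72.7301705606449 [-0.01009155 -0.12468542 -1.33279385]
```

View pics/w9.png

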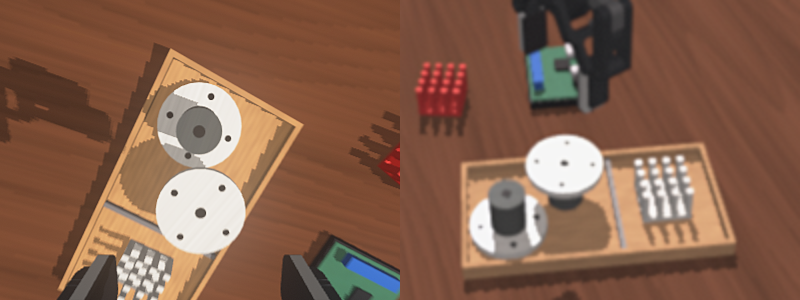

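The kit in the long tray is done. The boss-down hub stands level with its flange over the other's (wrist crop (200,212) vs boss (199,131)). I've used all 14 views, so from here I check by numbers. Next is the long heat sink.

Emit:
move_arm --targets "1 0 0 0 0 0 7; 1 0 0 0 0 0 7; 1 0 0 0 0 0 7; 1 0 0 0 0 0 7; 1 0 0 0 0 0 7"

```text
clock: 20.42
eef_pos: [490.9, -272.2, 122.6]
tool_rot: [3.141, -0.001, 2.804]
force: [-0.1, 0.2, -0.6]
width: 85.5
gripper_force: 0.0
```

Emit:
move_arm --targets "1 0 0 0 0 0 7; 1 0 0 0 0 0 7; 1 0 0 0 0 0 7; 1 0 0 0 0 0 7; 1 0 0 0 0 0 7"

```text
clock: 20.83
eef_pos: [491.0, -272.1, 122.5]
tool_rot: [-3.141, -0.001, 2.193]
force: [-0.1, -0.1, -0.5]
width: 85.3
gripper_force: 0.0
```

Emit:
move_arm --targets "1 0 0 0 0 0 7; 1 0 0 0 0 0 7; 1 0 0 0 0 0 7; 1 0 0 0 0 0 0.5; 1 0 0 0 0 0 0"

```text
clock: 21.25
eef_pos: [491.1, -272.1, 122.5]
tool_rot: [-3.141, -0.0, 1.827]
force: [-0.1, -0.2, -0.6]
width: 85.1
gripper_force: 0.0
```

Emit:
move_arm --targets "1 3.48 1.24 0 0 0 0; 1 3.48 1.24 0 0 0 0; 1 3.48 1.24 0 0 0 0; 1 3.48 1.24 0 0 0 0; 1 3.48 1.24 0 0 0 0"

```text
clock: 21.67
eef_pos: [507.6, -86.8, 122.8]
tool_rot: [-3.142, -0.001, 1.827]
force: [0.3, 0.1, 0.1]
width: 85.7
gripper_force: 0.0
```

Emit:
move_arm --targets "1 3.48 1.24 0 0 0 0; 1 3.48 1.24 0 0 0 0; 1 3.48 1.24 0 0 0 0; 1 3.48 1.24 0 0 0 0; 1 3.48 1.24 0 0 0 0"

```text
clock: 22.08
eef_pos: [524.1, 97.3, 122.8]
tool_rot: [-3.141, -0.0, 1.827]
force: [1.7, -0.6, 0.0]
width: 85.4
gripper_force: 0.0
```

Emit:
move_arm --targets "1 3.48 1.24 0 0 0 0; 1 0 0 0 0 0 0; 1 0 0 0 0 0 0; 1 0 0 0 0 0 0"

```text
clock: 22.42
eef_pos: [527.4, 131.7, 122.7]
tool_rot: [-3.141, 0.001, 1.826]
force: [-0.0, -0.7, 0.9]
width: 85.5
gripper_force: 0.0
```

```bash
cat >> h.py <<'E'
def blobs(im,z,amin=300,vmin=150,smax=50):
    h=cv2.cvtColor(im["color"],cv2.COLOR_RGB2HSV).astype(int); m=((h[...,1]<smax)&(h[...,2]>vmin)).astype(np.uint8)
    m=cv2.morphologyEx(m,cv2.MORPH_CLOSE,np.ones((7,7)))
    n,l,st,c=cv2.connectedComponentsWithStats(m)
    for k in range(1,n):
        if st[k,4]>amin:
            w=ray(im,np.argwhere(l==k)[:,::-1],z)[:,:2].astype(np.float32); r=cv2.minAreaRect(w); print(st[k],np.round(r[0],1),np.round(r[1],1),round(r[2],1))
E
python3 - <<'E'
from h import *
s=read_state(); print(s["eef_pos"],s["tool_rot"],s["width"],s["qpos"].round(2))
im=cams.get_image("wrist"); np.save("w10.npy",im,allow_pickle=True); 
for v in(150,190): blobs(im,36,vmin=v)
E
```

```text
[527.35899826 131.7382689  122.72101766] [-3.14110502e+00  5.59689282e-04  1.82589846e+00] 85.53444078345032 [-0.62  0.69  0.51  1.93 -0.53  0.66  0.47]
[ 291  136   60  128 7285] [527.1 133.5] [40.3 93.7] 14.8
[ 429  253   69   67 1976] [652.7 103.6] [42.6 60.4] 44.6
[162 261  47  60 744] [442.8  41.3] [60.2 15.1] 75.6
[ 576  317   64   73 2449] [796.5  81.7] [38.3 97.3] 61.0
[ 291  137   60  127 7206] [527.2 133.2] [40.2 93.1] 14.8
[455 254  42  39 897] [652.  110.6] [27.9 24.6] 73.3
[ 578  317   62   73 2363] [797.2  81.5] [37.8 95.9] 60.8
```

Emit:
move_arm --targets "1 0 0 2 0 0 0; 1 0 0 3 0 0 0; 1 0 0 3 0 0 0; 1 0 0 2 0 0 0; 1 0 0 0 0 0 0"

```text
clock: 22.88
eef_pos: [525.0, 129.6, 19.6]
tool_rot: [-3.135, 0.0, 1.821]
force: [-0.6, -0.5, -0.2]
width: 85.4
gripper_force: 0.0
```

Emit:
move_arm --targets "1 0 0 0 0 0 0; 1 0 0 0 0 0 0; 1 0 0 0 0 0 0"

```text
clock: 23.13
eef_pos: [528.9, 131.8, 24.4]
tool_rot: [3.139, 0.0, 1.823]
force: [0.8, -0.4, -0.1]
width: 85.4
gripper_force: 0.0
```

Emit:
move_arm --targets "1 0 0 1 0 0 0; 1 0 0 0.9 0 0 0; 1 0 0 0 0 0 0; -1 0 0 0 0 0 0; -1 0 0 0 0 0 0"

```text
clock: 23.55
eef_pos: [527.5, 132.3, 3.7]
tool_rot: [-3.141, 0.0, 1.824]
force: [0.2, 0.7, -0.3]
width: 64.2
gripper_force: 0.0
```

Emit:
move_arm --targets "-1 0 0 0 0 0 0; -1 0 0 0 0 0 0; -1 0 0 0 0 0 0; -1 0 0 0 0 0 0; -1 0 0 0 0 0 0"

```text
clock: 23.97
eef_pos: [528.0, 132.3, 4.2]
tool_rot: [3.141, 0.0, 1.824]
force: [0.1, -0.4, 5.1]
width: 39.1
gripper_force: 61.2
```

Emit:
move_arm --targets "-1 0 0 -1.5 0 0 0; -1 0 0 -3 0 0 0; -1 0 0 -3 0 0 0; -1 0 0 -1.5 0 0 0; -1 0 0 0 0 0 0"

```text
clock: 24.38
eef_pos: [529.6, 132.7, 96.7]
tool_rot: [3.136, 0.0, 1.824]
force: [-0.3, 0.5, -1.2]
width: 38.8
gripper_force: 60.6
```

Emit:
move_arm --targets "-1 0 0 0 0 0 0; -1 0 0 0 0 0 0"

```text
clock: 24.55
eef_pos: [526.6, 132.5, 92.8]
tool_rot: [-3.14, -0.0, 1.824]
force: [-0.3, 0.5, -1.3]
width: 39.5
gripper_force: 60.6
```

```bash
python3 - <<'E'
from h import *
s=read_state(); print(s["eef_pos"],s["tool_rot"],s["width"],s["torque"])
im=cams.get_image("wrist"); np.save("w11.npy",im,allow_pickle=True); blobs(im,s["eef_pos"][2]+30,vmin=130)
E
```

```text
[526.59659659 132.5060638   92.79882871] [-3.13960954e+00 -4.07046375e-04  1.82421123e+00] 39.50289792925247 [-0.00304916 -0.0327695   0.04931266]
[  244   168   150   203 20066] [523.1 141.7] [55.7 83.5] 14.5
[ 451  272   71   45 1674] [585.4 152. ] [17.8 19.6] 74.5
[ 595  341   45   59 2104] [651.2 130.5] [17.5 32.9] 30.0
```

Emit:
move_arm --targets "-1 0 0 0 0 0 7; -1 0 0 0 0 0 7; -1 0 0 0 0 0 7; -1 0 0 0 0 0 0; -1 3.01 -0.98 0 0 0 0"

```text
clock: 25.02
eef_pos: [522.8, 155.6, 93.4]
tool_rot: [3.139, 0.007, 1.45]
force: [1.1, -1.5, -0.2]
width: 39.3
gripper_force: 60.6
```

Emit:
move_arm --targets "-1 3.01 -0.98 0 0 0 0; -1 3.01 -0.98 0 0 0 0; -1 3.01 -0.98 0 0 0 0; -1 3.01 -0.98 0 0 0 0; -1 3.01 -0.98 0 0 0 0"

```text
clock: 25.43
eef_pos: [488.5, 319.5, 92.7]
tool_rot: [-3.14, 0.001, 1.461]
force: [1.2, 0.2, -1.1]
width: 39.2
gripper_force: 60.6
```

Emit:
move_arm --targets "-1 0 0 0 0 0 0; -1 0 0 0 0 0 0; -1 0 0 0 0 0 0"

```text
clock: 25.68
eef_pos: [489.3, 317.4, 93.0]
tool_rot: [-3.141, 0.002, 1.459]
force: [0.3, -1.0, -0.9]
width: 38.9
gripper_force: 60.7
```

```bash
python3 - <<'E'
from h import *
s=read_state(); print(s["eef_pos"],s["tool_rot"],s["width"])
def tray(im,box=None):
    h=cv2.cvtColor(im["color"],cv2.COLOR_RGB2HSV).astype(int)
    m=((h[...,0]>10)&(h[...,0]<24)&(h[...,2]>130)&(h[...,1]<160)).astype(np.uint8)
    n,l,st,c=cv2.connectedComponentsWithStats(m)
    for k in range(1,n):
        if st[k,4]>800: print(st[k], c[k].round())
    return m
for n in("wrist","scene","side"):
    im=cams.get_image(n); np.save(n+"12.npy",im,allow_pickle=True); print(n); tray(im)
E
```

```text
[489.2903504  317.43701134  92.98025227] [-3.14086124e+00  1.86475552e-03  1.45939041e+00] 38.873351560747615
wrist
[  240    99   309   200 25733] [443. 193.]
[  251   118   143   253 21921] [320. 223.]
scene
[   0    0   97  124 5926] [45. 43.]
[    0     0   640   386 85979] [300. 157.]
[ 356  300   72   68 1804] [393. 333.]
[ 458  310   98   48 1331] [512. 335.]
[ 257  337   93   51 1087] [297. 362.]
[   0  366  185   34 1853] [ 88. 388.]
side
[  263     0   224   117 20154] [381.  48.]
[ 584    0   56  122 1506] [615.  63.]
[  25   51   89   30 1532] [69. 65.]
[ 245  143   75   32 1590] [281. 159.]
[   0  234  106   87 3076] [ 64. 283.]
[ 280  289  138   66 4422] [353. 325.]
[ 510  342  108   58 3944] [566. 372.]
```

```bash
python3 - <<'E'
from h import *
im=np.load("wrist12.npy",allow_pickle=True).item(); a=np.radians(-6.5); u=np.array([np.cos(a),np.sin(a)]); v=np.array([-u[1],u[0]]); C=np.array([535,313.])
for x,y,z in((-96,70,14),(96,70,14),(96,-20,14),(0,60,10),(0,20,10)): print((x,y,z),proj(im,[*(C+x*u+y*v),z])[0].round(1))
h=cv2.cvtColor(im["color"],cv2.COLOR_RGB2HSV).astype(int)
for r in(135,160,180): print(r,"sat<70 cols",[c for c in range(230,600) if h[r,c,1]<75][:40]); print("tan cols",[c for c in range(230,600) if 10<h[r,c,0]<24 and h[r,c,2]>130 and h[r,c,1]<160][::1][:1],[c for c in range(230,600) if 10<h[r,c,0]<24 and h[r,c,2]>130 and h[r,c,1]<160][-1:])
for c in (300,450): print(c,"first tan row",[r for r in range(60,250) if 10<h[r,c,0]<24 and h[r,c,2]>130 and h[r,c,1]<160][:1])
E
```

```text
(-96, 70, 14) [240.2 100.8]
(96, 70, 14) [548.7 101.2]
(96, -20, 14) [522.8 234.9]
(0, 60, 10) [392.1 117.1]
(0, 20, 10) [388.2 177.7]
135 sat<70 cols [387, 388, 389, 390, 391, 392, 393]
tan cols [243] [541]
160 sat<70 cols [386, 387, 388, 389, 390, 391]
tan cols [245] [537]
180 sat<70 cols [266, 267, 268, 269, 270, 271, 272, 273, 274, 275, 276, 277, 278, 279, 280, 281, 282, 283, 284, 285, 286, 287, 288, 289, 290, 291, 292, 293, 294, 295, 296, 297, 298, 299, 300, 301, 302, 303, 304, 305]
tan cols [246] [533]
300 first tan row [100]
450 first tan row [99]
```

The tray matches its prediction within 1–2 px. Lowering.

Emit:
move_arm --targets "-1 0 0 2.5 0 0 0; -1 0 0 2.5 0 0 0; -1 0 0 1.8 0 0 0; -1 0 0 1 0 0 0; -1 0 0 0 0 0 0"

```text
clock: 26.25
eef_pos: [488.7, 316.7, 13.9]
tool_rot: [-3.139, 0.002, 1.456]
force: [-1.0, 0.6, -1.6]
width: 39.2
gripper_force: 60.7
```

Emit:
move_arm --targets "-1 0 0 0 0 0 0; -1 0 0 0 0 0 0; -1 0 0 0 0 0 0"

```text
clock: 26.5
eef_pos: [490.7, 318.6, 17.1]
tool_rot: [3.14, -0.001, 1.457]
force: [0.4, -0.2, -1.0]
width: 39.2
gripper_force: 60.7
```

Emit:
move_arm --targets "-1 0 -0.2 0.5 0 0 0; -1 0 0 0.3 0 0 0; -1 0 0 0 0 0 0; -1 0 0 0 0 0 0; -1 0 0 0 0 0 0"

```text
clock: 26.92
eef_pos: [487.5, 319.1, 8.2]
tool_rot: [-3.141, -0.001, 1.458]
force: [-1.3, 0.2, 5.2]
width: 39.2
gripper_force: 61.3
```

Emit:
move_arm --targets "0.2 0 0 0 0 0 0; 0.2 0 0 0 0 0 0; 0.2 0 0 0 0 0 0; 0.2 0 0 0 0 0 0"

```text
clock: 27.25
eef_pos: [487.7, 318.4, 7.6]
tool_rot: [-3.142, 0.0, 1.457]
force: [-0.4, -0.0, 0.5]
width: 51.2
gripper_force: 0.0
```

Emit:
move_arm --targets "0.2 0 0 -1.5 0 0 0; 0.2 0 0 -3 0 0 0; 1 0 0 -3 0 0 0; 1 0 0 -2.5 0 0 0; 1 0 0 0 0 0 0"

```text
clock: 27.67
eef_pos: [490.8, 319.5, 112.3]
tool_rot: [3.135, -0.004, 1.457]
force: [0.9, 0.4, 1.6]
width: 84.1
gripper_force: 0.0
```

Emit:
move_arm --targets "1 0 0 0 0 0 0; 1 0 0 0 0 0 0"

```text
clock: 27.83
eef_pos: [487.0, 318.7, 107.2]
tool_rot: [-3.141, 0.0, 1.458]
force: [0.0, 0.4, -0.0]
width: 85.2
gripper_force: 0.0
```

```bash
python3 - <<'E'
from h import *
s=read_state(); print(s["eef_pos"],s["tool_rot"],s["width"])
im=cams.get_image("wrist"); np.save("w13.npy",im,allow_pickle=True)
for v in(150,190): blobs(im,40,vmin=v)
E
```

```text
[487.00254953 318.67258997 107.20276277] [-3.14050950e+00  2.87984422e-04  1.45761999e+00] 85.17842265770237
[ 288  140   64  137 8340] [486.5 320.3] [93.3 39.6] 83.4
[ 288  140   64  137 8235] [486.5 320.3] [93.3 39.6] 83.4
```

Emit:
move_arm --targets "1 0 0 0 0 0 3.9; 1 0 0 0 0 0 3.9; 1 -1.87 3.11 0 0 0 0; 1 -1.87 3.11 0 0 0 0; 1 -1.87 3.11 0 0 0 0"

```text
clock: 28.3
eef_pos: [563.8, 240.8, 106.1]
tool_rot: [-3.139, 0.002, 1.323]
force: [1.1, 0.4, 0.3]
width: 85.3
gripper_force: 0.0
```

Emit:
move_arm --targets "1 -1.87 3.11 0 0 0 0; 1 -1.87 3.11 0 0 0 0; 1 -1.87 3.11 0 0 0 0; 1 -1.87 3.11 0 0 0 0; 1 0 0 0 0 0 0"

```text
clock: 28.72
eef_pos: [670.6, 127.8, 107.0]
tool_rot: [3.136, 0.006, 1.312]
force: [-0.6, -1.6, 0.5]
width: 85.4
gripper_force: 0.0
```

Emit:
move_arm --targets "1 0 0 0 0 0 0; 1 0 0 0 0 0 0"

```text
clock: 28.88
eef_pos: [665.1, 138.2, 106.0]
tool_rot: [-3.138, 0.0, 1.321]
force: [-2.0, -0.1, -0.3]
width: 85.3
gripper_force: 0.0
```

```bash
python3 - <<'E'
from h import *
s=read_state(); print(s["eef_pos"],s["tool_rot"],s["width"])
im=cams.get_image("wrist"); np.save("w14.npy",im,allow_pickle=True); blobs(im,25,vmin=130,smax=60)
h=cv2.cvtColor(im["color"],cv2.COLOR_RGB2HSV).astype(int)
m=((h[...,1]<60)&(h[...,2]>50)&(h[...,2]<130)).astype(np.uint8); m=cv2.morphologyEx(m,cv2.MORPH_OPEN,np.ones((5,5)))
n,l,st,c=cv2.connectedComponentsWithStats(m)
for k in range(1,n):
    if st[k,4]>300:
        p=np.argwhere(l==k)[:,::-1]; w=ray(im,p,36)[:,:2].astype(np.float32); r=cv2.minAreaRect(w); print(st[k],np.round(r[0],1),np.round(r[1],1),round(r[2],1),np.median(h[l==k],0))
print(proj(im,[(665,136.4,36),(665+.247*37-18*.969,136.4+37*.969+18*.247,36),(665+.247*37+18*.969,136.4+37*.969-18*.247,36)]))
E
```

```text
[665.05189701 138.24143417 106.02165674] [-3.13826734e+00  3.12059651e-04  1.32055616e+00] 85.34218035495104
[ 48   0  37  96 542] [541.3 273.8] [53.7  3.8] 83.1
[ 485  190  134  125 9830] [818.   62.1] [72.9 77. ] 17.2
[ 296  234   47   53 2295] [653.9  99.2] [42.  33.3] 74.5
[162 260  48  61 825] [550.8 102.4] [60.3 14.7] 46.3
[428 260  49  60 807] [745.5  53.3] [14.7 59.9] 15.3
[   0    0   35   76 1762] [522.8 281.3] [41.2 19.3] 60.1 [ 14.   30.  115.5]
[ 294  153   56   85 4180] [668.1 148.7] [57.  35.2] 74.4 [ 19.  15. 117.]
[  409   276   209   124 10824] [785.9 -12.8] [107.3 151.2] 61.6 [12. 14. 62.]
[  97  278   89  122 4225] [511.8  73.3] [123.1  55.1] 51.2 [120.  10.  56.]
[ 149  338   73   46 1489] [533.9  39.3] [42.6 47. ] 15.6 [150.  10.  52.]
[257 365  61  11 534] [608.2  20.2] [ 9.6 46.6] 75.8 [ 4.5 19.  55. ]
[322 365  60  11 532] [656.6   8. ] [ 9.5 45.7] 75.8 [ 0. 19. 56.]
[ 249  379  147   21 2473] [629.9  -4.4] [ 19.9 115.1] 75.9 [165.  14.  53.]
[[321.11913559 215.43638444]
 [292.53099295 160.02311847]
 [349.80703819 159.99346996]]
```

Emit:
move_arm --targets "1 0 0 2 0 0 0; 1 0 0 3 0 0 0; 1 0 0 3 0 0 0; 1 0 0 1.5 0 0 0; 1 0 0 0 0 0 0"

```text
clock: 29.35
eef_pos: [662.2, 139.8, 8.6]
tool_rot: [-3.134, 0.002, 1.323]
force: [-0.5, 0.0, 0.2]
width: 85.2
gripper_force: 0.0
```

Emit:
move_arm --targets "1 0 0 0 0 0 0; 1 0 0 0 0 0 0; 1 0 0 0 0 0 0"

```text
clock: 29.6
eef_pos: [667.7, 138.2, 14.8]
tool_rot: [3.139, -0.001, 1.322]
force: [0.8, -0.0, -0.6]
width: 85.3
gripper_force: 0.0
```

Emit:
move_arm --targets "1 0 -0.2 0.6 0 0 0; 1 0 0 0.4 0 0 0; 1 0 0 0 0 0 0; -1 0 0 0 0 0 0; -1 0 0 0 0 0 0"

```text
clock: 30.02
eef_pos: [664.4, 138.5, 2.9]
tool_rot: [3.142, 0.0, 1.321]
force: [-0.3, 0.8, -0.2]
width: 63.9
gripper_force: 0.0
```

Emit:
move_arm --targets "-1 0 0 0 0 0 0; -1 0 0 0 0 0 0; -1 0 0 0 0 0 0; -1 0 0 0 0 0 0; -1 0 0 0 0 0 0"

```text
clock: 30.43
eef_pos: [664.8, 138.4, 3.2]
tool_rot: [3.141, -0.0, 1.321]
force: [0.2, 0.7, 2.3]
width: 35.2
gripper_force: 60.8
```

Emit:
move_arm --targets "-1 0 0 -1.5 0 0 0; -1 0 0 -3 0 0 0; -1 0 0 -3 0 0 0; -1 0 0 -1.5 0 0 0; -1 0 0 0 0 0 0"

```text
clock: 30.85
eef_pos: [667.0, 138.5, 97.2]
tool_rot: [3.135, -0.003, 1.321]
force: [0.7, -0.4, -2.9]
width: 34.9
gripper_force: 60.4
```

Emit:
move_arm --targets "-1 0 0 0 0 0 0; -1 0 0 0 0 0 0"

```text
clock: 31.02
eef_pos: [662.9, 138.9, 91.2]
tool_rot: [-3.139, 0.0, 1.321]
force: [0.6, 0.4, -1.9]
width: 35.1
gripper_force: 60.4
```

Emit:
move_arm --targets "-1 0 0 0 0 0 -3.9; -1 0 0 0 0 0 -3.9; -1 0 0 0 0 0 0; -1 2.68 -1.66 0 0 0 0; -1 2.68 -1.66 0 0 0 0"

```text
clock: 31.43
eef_pos: [637.3, 192.6, 91.5]
tool_rot: [-3.141, 0.003, 1.45]
force: [1.0, 1.5, -1.2]
width: 35.4
gripper_force: 60.3
```

Emit:
move_arm --targets "-1 2.68 -1.66 0 0 0 0; -1 2.68 -1.66 0 0 0 0; -1 2.68 -1.66 0 0 0 0; -1 2.68 -1.66 0 0 0 0; -1 0 0 0 0 0 0"

```text
clock: 31.85
eef_pos: [577.6, 319.4, 90.1]
tool_rot: [-3.134, -0.005, 1.466]
force: [-1.2, 2.0, -3.5]
width: 35.0
gripper_force: 60.4
```

Emit:
move_arm --targets "-1 0 0 0 0 0 0; -1 0 0 0 0 0 0; -1 0 0 0 0 0 0"

```text
clock: 32.1
eef_pos: [584.0, 307.6, 92.2]
tool_rot: [-3.142, 0.002, 1.454]
force: [0.9, -0.8, -1.7]
width: 34.7
gripper_force: 60.4
```

```bash
python3 - <<'E'
from h import *
s=read_state(); print(s["eef_pos"],s["tool_rot"],s["width"])
im=cams.get_image("wrist"); np.save("w15.npy",im,allow_pickle=True)
h=cv2.cvtColor(im["color"],cv2.COLOR_RGB2HSV).astype(int)
m=((h[...,1]<60)&(h[...,2]>50)&(h[...,2]<190)).astype(np.uint8); m=cv2.morphologyEx(m,cv2.MORPH_OPEN,np.ones((5,5)))
n,l,st,c=cv2.connectedComponentsWithStats(m)
for k in range(1,n):
    if st[k,4]>300:
        p=np.argwhere(l==k)[:,::-1]; r=cv2.minAreaRect(p.astype(np.float32)); print(st[k],np.round(r[0]),np.round(r[1]),round(r[2],1),np.median(h[l==k],0))
a=np.radians(-6.5); u=np.array([np.cos(a),np.sin(a)]); v=np.array([-u[1],u[0]]); C=np.array([535,313.])
for x,y,z in((96,70,14),(-96,70,14)): print((x,y,z),proj(im,[*(C+x*u+y*v),z])[0].round(1))
E
```

```text
[583.98555091 307.59617996  92.24700338] [-3.14152561e+00  1.80575725e-03  1.45442811e+00] 34.73006108564014
[  204   108   199   261 18471] [314. 245.] [191. 247.] 10.0 [20. 15. 97.]
[ 130  142   86  142 7194] [174. 212.] [143.  75.] 83.8 [ 15.  25. 108.]
[120 149  28 135 875] [133. 216.] [136.   7.] 80.3 [ 14.  23. 104.]
[153 299  45  23 700] [175. 310.] [22. 44.] 90.0 [ 8. 23. 54.]
[ 174  328   43   46 1400] [196. 351.] [39. 48.] 78.7 [135.   5.  57.]
[ 422  328   42   46 1291] [443. 350.] [49. 38.] 84.0 [135.  13.  58.]
(96, 70, 14) [395.3 102.2]
(-96, 70, 14) [ 86.4 103.3]
```

Emit:
move_arm --targets "-1 0.2 -0.2 2.5 0 0 0; -1 0 0 2.5 0 0 0; -1 0 0 1.8 0 0 0; -1 0 0 0.9 0 0 0; -1 0 0 0 0 0 0"

```text
clock: 32.57
eef_pos: [580.8, 309.9, 13.5]
tool_rot: [-3.138, 0.003, 1.455]
force: [-0.5, 0.3, -1.9]
width: 35.1
gripper_force: 60.5
```

Emit:
move_arm --targets "-1 0 0 0 0 0 0; -1 0 0 0 0 0 0; -1 0 0 0 0 0 0"

```text
clock: 32.82
eef_pos: [583.1, 311.8, 17.3]
tool_rot: [3.139, -0.001, 1.457]
force: [0.5, 0.6, -1.9]
width: 35.3
gripper_force: 60.5
```

Emit:
move_arm --targets "-1 -0.2 -0.1 0.5 0 0 0; -1 0 0 0.4 0 0 0; -1 0 0 0 0 0 0; -1 0 0 0 0 0 0; -1 0 0 0 0 0 0"

```text
clock: 33.23
eef_pos: [581.0, 309.9, 7.2]
tool_rot: [3.141, -0.0, 1.457]
force: [0.3, -1.2, 1.8]
width: 35.2
gripper_force: 60.8
```

Emit:
move_arm --targets "0.15 0 0 0 0 0 0; 0.15 0 0 0 0 0 0; 0.15 0 0 0 0 0 0; 0.15 0 0 0 0 0 0"

```text
clock: 33.57
eef_pos: [580.5, 310.0, 6.7]
tool_rot: [-3.141, -0.0, 1.457]
force: [0.5, 0.3, 0.3]
width: 48.9
gripper_force: 0.0
```

Emit:
move_arm --targets "0.15 0 0 -1.5 0 0 0; 0.15 0 0 -3 0 0 0; 0.15 0 0 -3 0 0 0; 0.15 0 0 -3 0 0 0; 0.15 0 0 -3 0 0 0"

```text
clock: 33.98
eef_pos: [580.6, 309.6, 144.3]
tool_rot: [3.141, -0.0, 1.457]
force: [1.2, 0.9, 0.4]
width: 48.8
gripper_force: 0.0
```

Emit:
move_arm --targets "1 0 0 -3 0 0 0; 1 0 0 0 0 0 0; 1 0 0 0 0 0 0; 1 0 0 0 0 0 0"

```text
clock: 34.32
eef_pos: [580.1, 310.0, 172.1]
tool_rot: [-3.141, -0.0, 1.457]
force: [-0.9, 0.1, -0.6]
width: 85.5
gripper_force: 0.0
```

```bash
python3 - <<'E'
from h import *
s=read_state(); print(s["eef_pos"],s["tool_rot"],s["width"])
a=np.radians(-6.5); u=np.array([np.cos(a),np.sin(a)]); v=np.array([-u[1],u[0]]); C=np.array([535,313.])
im=cams.get_image("wrist"); np.save("w16.npy",im,allow_pickle=True)
h=cv2.cvtColor(im["color"],cv2.COLOR_RGB2HSV).astype(int)
for lo,hi in((50,130),(130,256),(60,256)):
    m=((h[...,1]<60)&(h[...,2]>lo)&(h[...,2]<hi)).astype(np.uint8); m=cv2.morphologyEx(m,cv2.MORPH_OPEN,np.ones((5,5)))
    n,l,st,c=cv2.connectedComponentsWithStats(m)
    for k in range(1,n):
        if st[k,4]>500 and st[k,1]<300:
            w=ray(im,np.argwhere(l==k)[:,::-1],34)[:,:2].astype(np.float32); r=cv2.minAreaRect(w); d=np.array(r[0])-C; print(lo,st[k],"tray xy",(d@u).round(1),(d@v).round(1),np.round(r[1],1),round(r[2],1))
b=cams.get_image("side"); print("side hubdn"); 
hb=cv2.cvtColor(b["color"],cv2.COLOR_RGB2HSV).astype(int); m=((hb[...,1]<50)&(hb[...,2]>150)).astype(np.uint8); p=proj(b,(491.5,-272.5,44))[0].round().astype(int); print(p,m[p[1]-2:p[1]+3,p[0]+3:p[0]+8].mean())
E
```

```text
[580.06191606 309.99801454 172.05532556] [-3.14099434e+00 -3.91478342e-04  1.45739532e+00] 85.53422915736137
50 [229 135  15  97 834] tray xy -25.8 3.4 [84.1  7.5] 83.4
50 [ 299  143   43   66 2542] tray xy 45.0 10.7 [56.2 35.4] 82.7
50 [ 458  278   54   57 1051] tray xy 202.0 -114.4 [49.3 66.1] 2.3
130 [599  70  23  38 707] tray xy 271.4 81.3 [27.6 14.9] 89.9
130 [ 301  206   38   44 1506] tray xy 44.5 -35.7 [40.9 32.4] 82.6
130 [164 260  44  57 752] tray xy -81.7 -95.0 [72.5 15.6] 52.6
130 [431 260  43  58 753] tray xy 169.6 -95.2 [15.6 72.4] 24.1
60 [603  21  28  44 988] tray xy 267.6 113.7 [29.3 17.5] 89.8
60 [597  68  27  41 896] tray xy 271.3 81.3 [17.6 29.6] 0.1
60 [ 178  133   66  106 5980] tray xy -46.7 0.9 [92.5 49.2] 83.4
60 [ 299  143   43  107 4084] tray xy 44.7 -8.7 [94.9 35.4] 82.7
60 [163 260  46  61 907] tray xy -82.4 -96.4 [76.1 18.9] 54.1
60 [430 260  46  61 901] tray xy 170.5 -96.3 [18.9 75.9] 22.8
side hubdn
[330 302] 0.96
```

All parts are where they should be and the gripper is clear, so I hand the job in.

```bash
python3 -c "
from h import *
print(order.finish_job())"
```

```text
the job is handed in; nothing more can be done
None
```

Both kits are made up and the job was handed in at about 34 s robot time, with the circuit board and the red and yellow look-alikes left alone; the last two placements (long heat sink and gear motor) were checked only by image measurements, as the 14 picture views were used up.

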